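Pack the turned pepper mills upright in the divided crate

TASK

Pick up the two pepper mills lying on the bench and stand them in the two empty padded cells of the crate, one per cell, upright with the square foot fully down on the blue pad and the head up. Lower them in gently, never drop or ram them, and leave the wax tins and everything else on the bench undisturbed.

Things in the scene. Friction and masses are not known exactly. Their poses are not given: they have to be found in the camera images.
- mill_dark: dark brown wooden pepper mill lying on its side, 170 mm long, 0.2 to 0.37 kg. From the foot up: square foot 46 x 46 mm, 30 high; waist 32 mm diameter; head, a 46 mm diameter cylinder from 94 to 158 mm; steel knob 14 mm diameter to 170. Origin mid-axis, 85 mm from either end, 23 mm above the bench; own z from foot to head, x, y square to the foot's sides. Head lies pointing roughly to the left (+y).
- mill_red: reddish brown wooden pepper mill lying on its side, 170 mm long, 0.2 to 0.37 kg. From the foot up: square foot 46 x 46 mm, 30 high; waist 32 mm diameter; head, a 46 mm diameter cylinder from 94 to 158 mm; steel knob 14 mm diameter to 170. Origin mid-axis, 85 mm from either end, 23 mm above the bench; own z from foot to head, x, y square to the foot's sides. Head lies pointing roughly to the right (-y).
- mill_dark_foot (a point): centre of the underside of the dark mill's foot
- mill_red_foot (a point): centre of the underside of the red mill's foot
- mill_dark_head (a point): point on the axis in the dark mill's head, 130 mm from the foot's underside
- mill_red_head (a point): point on the axis in the red mill's head, 130 mm from the foot's underside
- crate: plywood crate fixed to the bench, 132 (x) x 194 (y) x 68 mm high; 2 x 3 square cells 54 mm clear, walls 8 mm, inner floor 8 mm up. Origin under its centre, z up. Cell centres at x = -31, +31, y = -62, 0, +62 mm in its frame. Four cells hold tins; the two empty ones, one at each end of the long side, have a blue rubber pad on the floor
- pad_1: hard blue rubber pad 44 x 44 x 4 mm fixed on the floor in the middle of an empty cell at the crate's -y end; origin at the centre of its underside (8 mm above the bench), axes along the crate's
- pad_2: the same blue pad, in the empty cell at the crate's +y end
- tin_1: low round wax tin, green with an aluminium lid, 48 mm diameter, 56 mm tall, 0.12 kg, standing loose in a crate cell and not to be disturbed; origin at the centre of its underside
- tin_2: low round wax tin, green with an aluminium lid, 48 mm diameter, 56 mm tall, 0.12 kg, standing loose in a crate cell and not to be disturbed; origin at the centre of its underside
- tin_3: low round wax tin, green with an aluminium lid, 48 mm diameter, 56 mm tall, 0.12 kg, standing loose in a crate cell and not to be disturbed; origin at the centre of its underside
- tin_4: low round wax tin, green with an aluminium lid, 48 mm diameter, 56 mm tall, 0.12 kg, standing loose in a crate cell and not to be disturbed; origin at the centre of its underside
- oil_bottle: bystander: amber oil bottle, 64 mm diameter, 160 mm tall, standing; origin under its centre
- bowl: bystander: small turned wooden bowl, 110 mm diameter, 50 mm tall; origin under its centre
- blank: bystander: square wood blank 45 x 130 x 45 mm; origin under its centre
- sanding_block: bystander: cork sanding block 60 x 90 x 35 mm; origin under its centre
- gouge: bystander: turning gouge lying flat, about 300 mm long, 26 mm thick; origin under its ferrule
Mind the look-alikes: they are no part of the job. What is shaped like the mill_red but green or turquoise is not meant. What is shaped like the mill_dark but yellow is not meant.

How it is judged:
By the outcome, as a careful person would: the job done as asked, in the order asked, and still so for the second after the job is handed in, with the robot touching nothing.
It also fails if it takes over 72 s, if anything falls off the work surface, if the arm or the gripper's body presses on something with over 40 N, if the wrist force passes 120 N, or if a joint passes its speed limit or range.

ROBOT

A 7-joint arm with a two-finger parallel gripper is mounted at the origin on the work surface. World frame = base frame: x ahead of the robot, y to its left, z up, the work surface at z = 0. Lengths are in mm, angles in rad, forces in N, time in s.
With the tool pointing down it reaches from about 425 to 950 mm from the base axis. Payload 4.7 kg.
Tool frame: the origin (TCP) lies between the finger pads; the fingertips stand 19 mm ahead of it and the grasp point (between the pads) is the TCP; z points along the fingers, y is the line along which they close (so a half turn about z gives the same grasp; the last joint's range is limited). The gripper opens to 85 mm and grips with 20 to 120 N. Pads are 22 mm wide; open, the fingers measure 114 mm over their backs; the gripper's body (76 mm by 85 mm) begins 54 mm behind the grasp point. The pads swing forward as they close: fully open they stand 13 mm farther back than shut.
Start: joints at [-1.131, 0.469, -0.049, 1.532, 0.024, 1.141, -0.082], TCP at [304.941, 602.211, 250.335] pointing down, gripper open.
Joint ranges: [-2.59, 2.59], [-0.33, 1.99], [-1.39, 1.29], [0.1, 2.45], [-1.04, 4.18], [0.21, 1.99], [-2.66, 2.66]. Speed limits (rad/s): [2.57, 2.57, 3.14, 3.14, 3.14, 3.14, 3.14].

INTERFACE

Orientations are given as [roll, pitch, yaw] about the fixed x, y, z axes, in that order (R = Rz(yaw) Ry(pitch) Rx(roll)).
In Python, from bench import env, eyes, job_done gives the robot as it stands. The module is installed in compiled form; this text tells all that it offers.
- The arm moves only by the tool arm_command, never from a script. Its arguments are lists of equal length, an entry for each row: "xyz": the shift along the world's x, y, z in mm, a list of three; "yaw": the turn about the world's z in rad; "grip": the finger opening in mm, from 0 to 85.4. A call has exactly 5 rows; each row is the pose to reach, as a shift and turn from the pose commanded when the call began; what a row does not reach only later rows make up. A row lasts 1/10 s, in which the tool goes at most 50 mm and 8.59 degrees, less where a joint would pass 70% of its speed; a pose out of reach is approached as far as the arm can. A call with a gripper value outside its range is refused whole. The fingers move at their own pace and stop on an object; "grip_force" is the grip in N (left out, the last holds). Time passes only in rows, so rows that repeat a pose let the fingers close, or fill a call up. It gives the time, the measured TCP pose, the force, the opening and the grip force at its end, in the units of the state.
- env.get_obs(): the state, without advancing time (a new reading comes with each control period).
- eyes.get_image(name): name is "side" or "top"; returns a dict with "frame" (480x640x3 uint8, blue, green, red), "vertical_fov" (degrees; the focal length in pixels is half the picture's height over the tangent of half this angle, whatever the lens; pixels are square), "cx", "cy" (the principal point, pixels), "dist_coeffs" ([k1, k2, p1, p2, k3] as OpenCV has them; the pictures are not rectified), "cam_to_world" (4x4, takes a point from camera to world coordinates). Camera axes: x right, y down, z forward; pixel columns grow to the right and rows downward; lengths in mm; the calibration is good to about 2 mm. A picture is of the moment at which its call begins. There is no depth.
- job_done(): hands the job in; it is judged then, once.
The state is a dict: "t": time; "qpos": joint angles; "qd": joint speeds; "effort": joint torques, N m; "tcp_pos": TCP position; "orientation": TCP orientation; "ft_force": force on the tool from outside, world axes, zero at the start; "ft_torque": the same for the moment, N m; "finger_gap": opening from 0.0 (shut) to 1.0 (fully open); "finger_force": force on a finger pad.
Only numpy, scipy, OpenCV 4.12 (cv2) and the standard library are available. Lean on these libraries where they do the work, as an engineer would, in place of code of your own. Each camera call takes 0.05 s, during which the arm holds its last target. There are 200 camera calls.

## Working session

There is one attempt and no reset: what is moved stays moved. The work goes in short steps, Python scripts to look and compute and a tool call to move; the robot and the scene stay as the last step left them, time stands still between calls to the robot, and variables do not carry over. Pictures are saved under pics/ and viewed, at most 10 in all, crops included, and the job is handed in when it is done.

Besides the shell and the picture viewer there is one more tool, called after "Request:" by a JSON object that holds its "fn" and its "kwargs", one argument or row to a line. arm_command: Moves the arm, as the interface text tells. Its arguments: {"type":"object","properties":{"xyz":{"type":"array"},"yaw":{"type":"array"},"grip":{"type":"array"},"grip_force":{"type":"number"}},"required":["xyz","yaw","grip"]}

```bash
mkdir -p pics; python3 - <<'E'
from bench import env, eyes
import cv2,numpy as np,pickle
for n in("top","side"):
    d=eyes.get_image(n); cv2.imwrite(f"pics/{n}0.png",d["frame"]); pickle.dump(d,open(f"{n}0.pkl","wb"))
    print(n,d["vertical_fov"],d["cx"],d["cy"],d["dist_coeffs"],np.round(d["cam_to_world"],3).tolist())
o=env.get_obs(); print({k:np.round(v,3).tolist() for k,v in o.items()})
E
```

```text
top 42.0933680263921 310.78704297876567 242.90101301204677 [-0.09999523  0.          0.          0.          0.        ] [[0.013, -0.998, 0.067, 432.819], [-1.0, -0.014, -0.018, 4.01], [0.019, -0.066, -0.998, 1496.725], [0.0, 0.0, 0.0, 1.0]]
side 45.00005096570991 310.04675571449224 236.99129195572118 [-0.13679484  0.          0.          0.          0.        ] [[-0.977, -0.126, 0.172, 288.249], [-0.212, 0.487, -0.847, 1308.806], [0.022, -0.864, -0.503, 840.516], [0.0, 0.0, 0.0, 1.0]]
{'t': 0.1, 'qpos': [-1.131, 0.469, -0.049, 1.534, 0.024, 1.141, -0.082], 'qd': [-0.001, -0.002, -0.001, -0.005, 0.001, -0.001, -0.001], 'effort': [0.0, -51.151, -0.047, -23.839, 0.011, 0.004, 0.0], 'tcp_pos': [304.737, 601.747, 249.338], 'orientation': [-3.14, 0.0, 2.673], 'ft_force': [0.178, 0.026, -0.965], 'ft_torque': [0.006, 0.008, 0.022], 'finger_force': 0.0, 'finger_gap': 1.0}
```

View pics/top0.png

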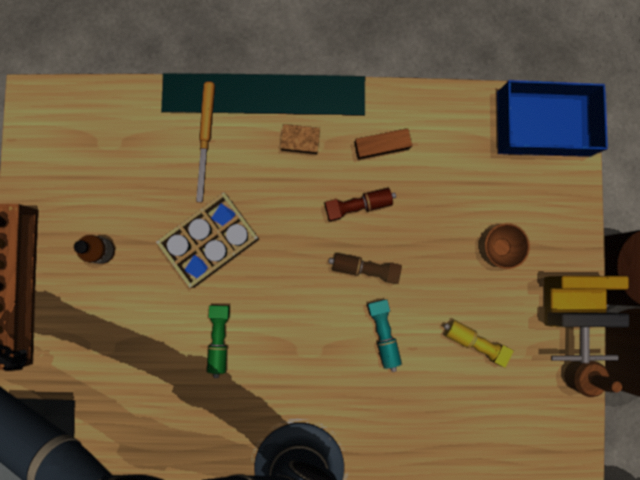

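View pics/side0.png

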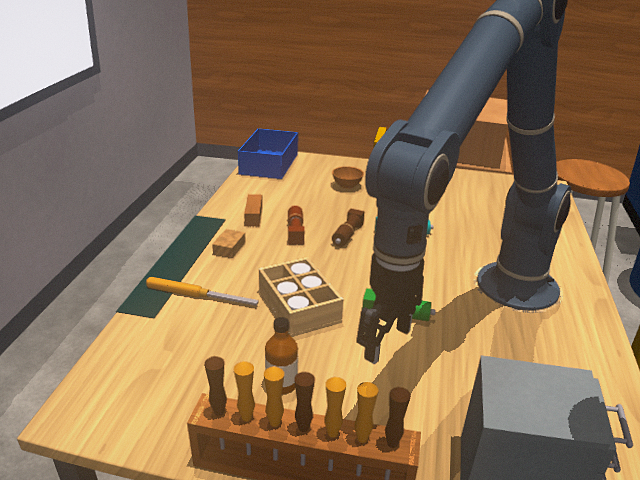

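```bash
cat > h.py <<'E'
import cv2,numpy as np,pickle
def K(d):
    f=240/np.tan(np.radians(d["vertical_fov"]/2)); return np.array([[f,0,d["cx"]],[0,f,d["cy"]],[0,0,1]])
def ray(d,uv):
    p=cv2.undistortPoints(np.float64(uv).reshape(-1,1,2),K(d),np.array(d["dist_coeffs"])).reshape(-1,2)
    T=np.array(d["cam_to_world"]); return T[:3,3],np.c_[p,np.ones(len(p))]@T[:3,:3].T
def plane(d,uv,z):
    o,r=ray(d,uv); return o+r*((z-o[2])/r[:,2])[:,None]
def proj(d,P):
    T=np.linalg.inv(np.array(d["cam_to_world"])); r=cv2.Rodrigues(T[:3,:3])[0]
    return cv2.projectPoints(np.float64(P).reshape(-1,1,3),r,T[:3,3],K(d),np.array(d["dist_coeffs"]))[0].reshape(-1,2)
E
python3 - <<'E'
from h import *
d=pickle.load(open("top0.pkl","rb")); im=d["frame"]; hsv=cv2.cvtColor(im,cv2.COLOR_BGR2HSV)
for p in [(335,210),(378,199),(352,204),(345,263),(370,270),(391,272),(300,230),(300,260),(208,240),(223,215)]: print(p,hsv[p[1],p[0]])
c=im[185:295,150:265]; c2=im[180:290,315:415]
c=cv2.resize(c,None,fx=5,fy=5,interpolation=cv2.INTER_CUBIC);cv2.imwrite("pics/c1.png",cv2.convertScaleAbs(c,alpha=1.4))
c=cv2.resize(c2,None,fx=5,fy=5,interpolation=cv2.INTER_CUBIC);cv2.imwrite("pics/c2.png",cv2.convertScaleAbs(c,alpha=1.4))
E
```

```text
(335, 210) [  6 184 101]
(378, 199) [  6 199  87]
(352, 204) [  6 201  85]
(345, 263) [ 13 162  63]
(370, 270) [ 13 162  60]
(391, 272) [ 14 160  70]
(300, 230) [ 20 124 140]
(300, 260) [ 20 128 138]
(208, 240) [ 18 138  98]
(223, 215) [110 202 143]
```

View pics/c1.png

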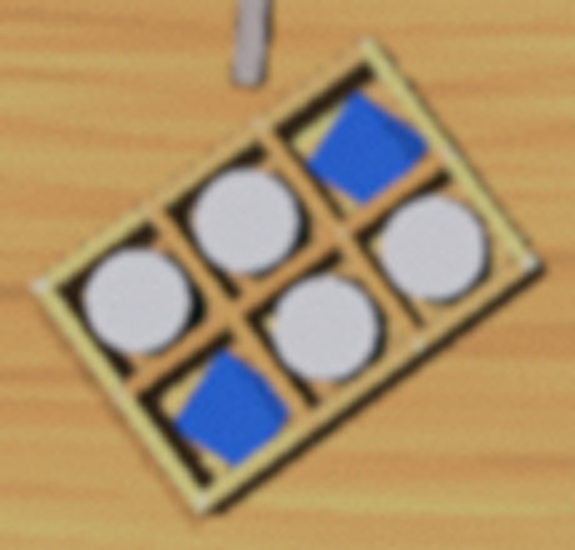

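View pics/c2.png

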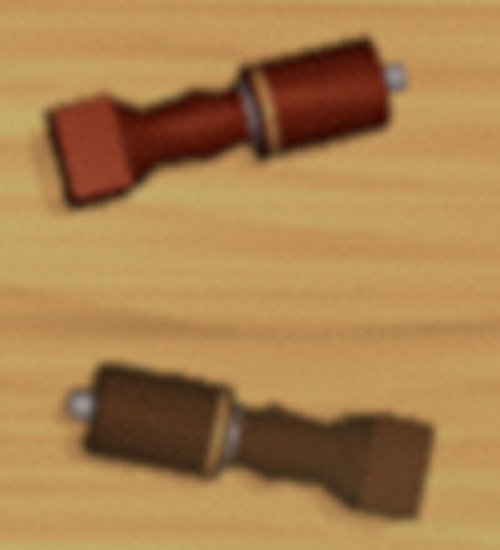

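```bash
python3 - <<'E'
from h import *
d=pickle.load(open("top0.pkl","rb")); s=pickle.load(open("side0.pkl","rb"))
g=lambda P,o:(np.array(P)+.5)/5-.5+np.array(o)
c=plane(d,g([(368,42),(38,285),(203,510),(540,265)],(150,185)),68)[:,:2]
print("crate",c.round(1).tolist(),[np.linalg.norm(c[i]-c[(i+1)%4]).round(1) for i in range(4)],c.mean(0).round(1))
L=(c[1]-c[0]+c[2]-c[3]);a=np.arctan2(L[1],L[0]);S=(c[0]-c[3]*0-c[1]*0);S=(c[0]-c[3]+c[1]-c[2]);print("long",a,"short dir",np.arctan2(S[1],S[0]))
hsv=cv2.cvtColor(d["frame"],cv2.COLOR_BGR2HSV)
for n,kn,ft,hd in [("red",(396,76),(95,150),[(372,40),(388,125),(243,70),(265,155)]),("dark",(80,404),(398,467),[(100,365),(88,450),(232,385),(212,475)])]:
    k=plane(d,g([kn],(315,180)),23)[0,:2]; f=plane(d,g([ft],(315,180)),46)[0,:2]; h=plane(d,g(hd,(315,180)),23)[:,:2]
    print(n,"knob",k.round(1),"foot(15mm)",f.round(1),"d",np.linalg.norm(k-f).round(1),"headc",h.mean(0).round(1),"widths",np.linalg.norm(h[0]-h[1]).round(1),np.linalg.norm(h[2]-h[3]).round(1), "ang foot->knob",np.arctan2(*(k-f)[::-1]).round(3), "headc from foot",(15+np.linalg.norm(h.mean(0)-f)).round(1))
    x,y,w,hh=(315,180,100,45) if n=="red" else (315,245,100,45)
    H=hsv[y:y+hh,x:x+w]; m=((H[...,0]<11)&(H[...,1]>150) if n=="red" else (H[...,2]<95)).astype(np.uint8)
    v,u=np.nonzero(m); P=plane(d,np.c_[u+x,v+y],23)[:,:2]; w_,V=np.linalg.eigh(np.cov(P.T)); print(" mask pca ang",np.arctan2(V[1,1],V[0,1]).round(3),P.mean(0).round(1),len(P))
E
```

```text
crate [[640.7, 181.2], [526.1, 330.8], [424.1, 252.0], [538.6, 99.8]] [np.float64(188.4), np.float64(128.9), np.float64(190.5), np.float64(130.6)] [532.4 215.9]
long 2.2203105254535584 short dir 0.6656638957804708
red knob [ 649.4 -220.4] foot(15mm) [608.6 -75.3] d 150.8 headc [ 638.4 -182.5] widths 41.6 42.1 ang foot->knob -1.297 headc from foot 126.3
 mask pca ang 1.825 [ 626.6 -134.7] 921
dark knob [490.4 -70.7] foot(15mm) [ 462.  -218.6] d 150.5 headc [ 483.9 -107.8] widths 40.7 43.7 ang foot->knob 1.381 headc from foot 127.9
 mask pca ang 1.387 [ 474.6 -153.1] 1208
```

Request:
{"fn": "arm_command", "kwargs": {
  "xyz": [
    [16,-47,0],
    [32,-94,0],
    [48,-141,0],
    [64,-188,0],
    [80,-235,0]
  ],
  "yaw": [-0.13,-0.26,-0.39,-0.52,-0.65],
  "grip": [85,85,85,85,85],
  "grip_force": 30
}}

```text
t: 0.6
tcp_pos: [385.1, 365.0, 250.0]
orientation: [-3.141, 0.0, 2.018]
ft_force: [0.8, 0.8, 0.0]
finger_gap: 0.997
finger_force: 0.0
```

Request:
{"fn": "arm_command", "kwargs": {
  "xyz": [
    [16,-47,0],
    [32,-94,0],
    [48,-141,0],
    [64,-188,0],
    [80,-235,0]
  ],
  "yaw": [-0.13,-0.26,-0.39,-0.52,-0.64],
  "grip": [85,85,85,85,85]
}}

```text
t: 1.1
tcp_pos: [464.9, 130.2, 250.3]
orientation: [-3.142, -0.0, 1.378]
ft_force: [1.3, 0.9, -0.2]
finger_gap: 0.996
finger_force: 0.0
```

Request:
{"fn": "arm_command", "kwargs": {
  "xyz": [
    [4,-47,0],
    [8,-94,-10],
    [12,-141,-30],
    [16,-188,-50],
    [18,-238,-80]
  ],
  "yaw": [0,0,0,0,0],
  "grip": [85,85,85,85,85]
}}

```text
t: 1.6
tcp_pos: [483.0, -98.5, 175.8]
orientation: [3.139, -0.0, 1.383]
ft_force: [1.0, 0.7, -1.1]
finger_gap: 0.994
finger_force: 0.0
```

Request:
{"fn": "arm_command", "kwargs": {
  "xyz": [
    [0,0,-35],
    [0,0,-70],
    [0,0,-100],
    [0,0,-115],
    [0,0,-120]
  ],
  "yaw": [0,0,0,0,0],
  "grip": [85,85,85,85,85]
}}

```text
t: 2.1
tcp_pos: [481.1, -96.3, 53.9]
orientation: [-3.138, 0.001, 1.383]
ft_force: [-0.2, -0.2, 0.4]
finger_gap: 0.997
finger_force: 0.0
```

```bash
python3 - <<'E'
from bench import env, eyes
import cv2
o=env.get_obs(); print(o["tcp_pos"],o["orientation"])
a=eyes.get_image("top")["frame"][180:300,290:430]; b=eyes.get_image("side")["frame"][170:290,280:420]
cv2.imwrite("pics/g1.png",cv2.convertScaleAbs(cv2.resize(cv2.hconcat([a,b]),None,fx=2.8,fy=2.8,interpolation=cv2.INTER_CUBIC),alpha=1.4))
E
```

```text
[481.09117632 -96.33567167  53.92913352] [-3.13752397e+00  6.06790676e-04  1.38272211e+00]
```

View pics/g1.png

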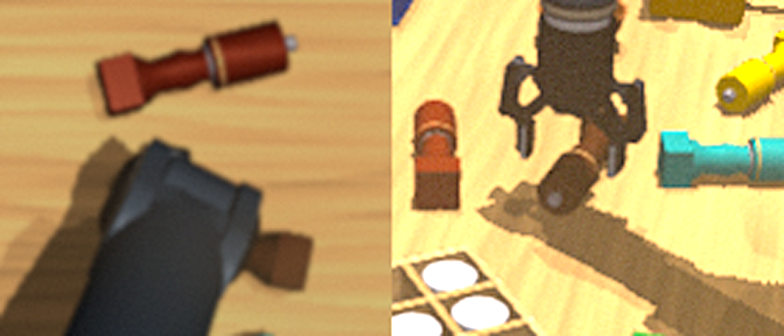

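Request:
{"fn": "arm_command", "kwargs": {
  "xyz": [
    [2,-9,0],
    [2,-9,-12],
    [2,-9,-24],
    [2,-9,-32],
    [2,-9,-32]
  ],
  "yaw": [0,0,0,0,0],
  "grip": [85,85,85,85,85],
  "grip_force": 30
}}

```text
t: 2.7
tcp_pos: [483.5, -105.2, 22.4]
orientation: [-3.139, 0.0, 1.383]
ft_force: [-0.1, 0.9, -0.6]
finger_gap: 0.994
finger_force: 0.0
```

Request:
{"fn": "arm_command", "kwargs": {
  "xyz": [
    [0,0,0],
    [0,0,0],
    [0,0,0],
    [0,0,0],
    [0,0,0]
  ],
  "yaw": [0,0,0,0,0],
  "grip": [70,60,50,42,42]
}}

```text
t: 3.2
tcp_pos: [484.9, -105.5, 24.3]
orientation: [3.141, -0.0, 1.383]
ft_force: [-1.0, 0.8, 3.7]
finger_gap: 0.528
finger_force: 30.4
```

Request:
{"fn": "arm_command", "kwargs": {
  "xyz": [
    [0,0,0],
    [0,0,0],
    [0,0,0],
    [0,0,0],
    [0,0,0]
  ],
  "yaw": [0,0,0,0,0],
  "grip": [40,40,40,40,40]
}}

```text
t: 3.7
tcp_pos: [484.9, -105.5, 24.3]
orientation: [3.141, -0.0, 1.383]
ft_force: [-0.3, -0.1, 6.2]
finger_gap: 0.528
finger_force: 30.6
```

Request:
{"fn": "arm_command", "kwargs": {
  "xyz": [
    [-0.5,-2.6,10],
    [-1,-5.1,20],
    [-1.7,-9.2,29.5],
    [-2.5,-13.3,39],
    [-3.5,-18.7,48]
  ],
  "yaw": [0,0,0,0,0],
  "grip": [40,40,40,40,40]
}}

```text
t: 4.2
tcp_pos: [480.9, -124.6, 72.8]
orientation: [3.141, -0.0, 1.383]
ft_force: [0.3, 0.5, -3.6]
finger_gap: 0.528
finger_force: 31.3
```

```bash
python3 - <<'E'
from bench import env, eyes
import cv2
a=eyes.get_image("top")["frame"][180:300,290:430]; b=eyes.get_image("side")["frame"][170:290,280:420]
cv2.imwrite("pics/g2.png",cv2.convertScaleAbs(cv2.resize(cv2.hconcat([a,b]),None,fx=2.8,fy=2.8,interpolation=cv2.INTER_CUBIC),alpha=1.4))
E
```

```text
(no output)
```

View pics/g2.png

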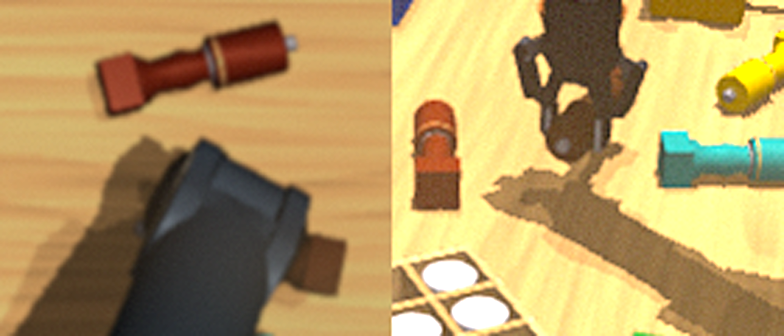

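Request:
{"fn": "arm_command", "kwargs": {
  "xyz": [
    [0,0,-8],
    [0,0,-16],
    [0,0,-20],
    [0,0,-20],
    [0,0,-20]
  ],
  "yaw": [0,0,0,0,0],
  "grip": [40,40,40,40,40],
  "grip_force": 20
}}

```text
t: 4.8
tcp_pos: [480.8, -124.2, 51.3]
orientation: [-3.141, 0.0, 1.383]
ft_force: [0.2, 0.3, -2.7]
finger_gap: 0.525
finger_force: 31.3
```

```bash
cat > look.py <<'E'
import sys,cv2,pickle
from bench import env, eyes
n=sys.argv[1]
o=env.get_obs(); print(o["t"],o["tcp_pos"].round(1) if hasattr(o["tcp_pos"],"round") else o["tcp_pos"],o["ft_force"],o["ft_torque"],o["finger_gap"])
T=eyes.get_image("top"); S=eyes.get_image("side"); pickle.dump((T,S),open(n+".pkl","wb"))
E
cat > foot.py <<'E'
# dark/red mill blobs outside the gripper: print centroid of mask in both views
E
python3 look.py g3; python3 - <<'E'
import pickle,cv2,numpy as np
T,S=pickle.load(open('g3.pkl','rb'))
for p in [(405,272)]: pass
im=T["frame"]; hsv=cv2.cvtColor(im,cv2.COLOR_BGR2HSV)[255:295,380:430]
m=((hsv[...,0]>9)&(hsv[...,0]<17)&(hsv[...,1]>140)&(hsv[...,2]<90)).astype(np.uint8)
n,l,s,c=cv2.connectedComponentsWithStats(m);print([(s[i].tolist(),(c[i]+[380,255]).round(1).tolist()) for i in range(1,n) if s[i][4]>20])
E
```

```text
4.8 [ 480.8 -124.2   51.3] [ 0.24477758  0.32443787 -2.74245435] [ 0.18916106 -0.05862591  0.04264302] 0.5251941640710833
[([11, 9, 20, 21, 287], [401.9, 274.2])]
```

Request:
{"fn": "arm_command", "kwargs": {
  "xyz": [
    [0,0,0],
    [0,0,0],
    [0,0,0],
    [0,0,0],
    [0,0,0]
  ],
  "yaw": [0,0,0,0,0],
  "grip": [42,42,42,42,42],
  "grip_force": 20
}}

```text
t: 5.4
tcp_pos: [481.1, -124.2, 51.9]
orientation: [3.141, -0.0, 1.383]
ft_force: [-1.1, -0.5, -4.9]
finger_gap: 0.533
finger_force: 31.3
```

```bash
python3 look.py g4
```

```text
5.4 [ 481.1 -124.2   51.9] [-1.12542778 -0.51984727 -4.88248659] [ 0.16899044 -0.07340003  0.04136262] 0.5334057146336475
```

Request:
{"fn": "arm_command", "kwargs": {
  "xyz": [
    [0,0,-7],
    [0,0,-14],
    [0,0,-18],
    [0,0,-18],
    [0,0,-18]
  ],
  "yaw": [0,0,0,0,0],
  "grip": [43,44,44.5,44.5,44.5],
  "grip_force": 20
}}

```text
t: 6.0
tcp_pos: [480.9, -124.3, 33.6]
orientation: [-3.141, 0.0, 1.383]
ft_force: [0.2, -0.4, -2.9]
finger_gap: 0.524
finger_force: 31.3
```

Request:
{"fn": "arm_command", "kwargs": {
  "xyz": [
    [0,0,0],
    [0,0,0],
    [0,0,0],
    [0,0,0],
    [0,0,0]
  ],
  "yaw": [0,0,0,0,0],
  "grip": [45,45,45,45,45],
  "grip_force": 20
}}

```text
t: 6.5
tcp_pos: [481.1, -124.2, 33.9]
orientation: [3.141, -0.0, 1.383]
ft_force: [0.3, -0.3, -3.5]
finger_gap: 0.526
finger_force: 29.7
```

```bash
python3 look.py g5
```

```text
6.5 [ 481.1 -124.2   33.9] [ 0.31136903 -0.289681   -3.48201323] [ 0.16850482  0.01023419 -0.01115144] 0.526287111672971
```

Request:
{"fn": "arm_command", "kwargs": {
  "xyz": [
    [0,0,0],
    [0,0,0],
    [0,0,0],
    [0,0,0],
    [0,0,0]
  ],
  "yaw": [0,0,0,0,0],
  "grip": [45.4,45.4,45.4,45.4,45.4]
}}

```text
t: 7.1
tcp_pos: [481.1, -124.2, 33.9]
orientation: [3.141, -0.0, 1.383]
ft_force: [-0.1, -0.9, -2.1]
finger_gap: 0.537
finger_force: 16.0
```

Request:
{"fn": "arm_command", "kwargs": {
  "xyz": [
    [0,0,0],
    [0,0,0],
    [0,0,0],
    [0,0,0],
    [0,0,0]
  ],
  "yaw": [0,0,0,0,0],
  "grip": [45.8,45.8,45.8,45.8,45.8]
}}

```text
t: 7.6
tcp_pos: [481.1, -124.3, 33.9]
orientation: [3.141, 0.0, 1.383]
ft_force: [-0.2, -1.2, -2.0]
finger_gap: 0.533
finger_force: 4.1
```

```bash
python3 look.py g6
```

```text
7.6 [ 481.1 -124.3   33.9] [-0.17080419 -1.23150156 -2.0237007 ] [ 0.00915866  0.05022738 -0.02225843] 0.5332229506750724
```

Request:
{"fn": "arm_command", "kwargs": {
  "xyz": [
    [-0.4,-2.4,7.5],
    [-0.9,-4.8,14.6],
    [-1.6,-8.6,23],
    [-2.4,-12.8,31],
    [-3.3,-17.6,39]
  ],
  "yaw": [0,0,0,0,0],
  "grip": [45.6,45.6,45.6,45.6,45.6]
}}

```text
t: 8.2
tcp_pos: [477.7, -142.2, 73.8]
orientation: [3.141, -0.0, 1.383]
ft_force: [-1.2, -0.2, -2.6]
finger_gap: 0.531
finger_force: 7.0
```

```bash
python3 look.py g7; python3 - <<'E'
import pickle,cv2
T,S=pickle.load(open('g7.pkl','rb'))
a=T["frame"][180:300,310:430]; b=S["frame"][140:260,290:410]
cv2.imwrite("pics/g7.png",cv2.convertScaleAbs(cv2.resize(cv2.hconcat([a,b]),None,fx=3.2,fy=3.2,interpolation=cv2.INTER_CUBIC),alpha=1.6))
E
```

```text
8.2 [ 477.7 -142.2   73.8] [-1.15212932 -0.23370979 -2.56041022] [ 0.08330974  0.06524638 -0.00439961] 0.5311507262043426
```

View pics/g7.png

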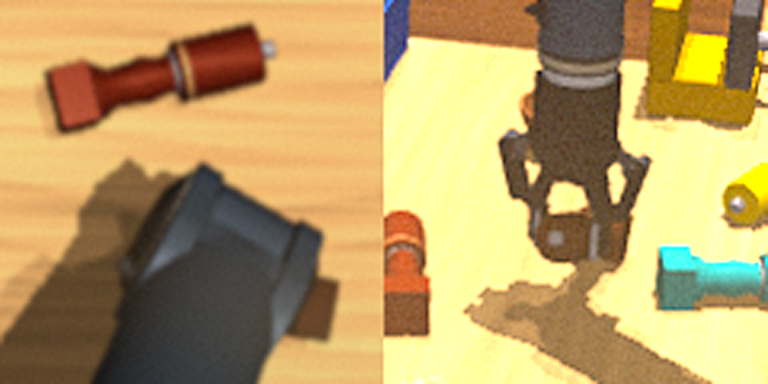

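Request:
{"fn": "arm_command", "kwargs": {
  "xyz": [
    [0,0,0],
    [0,0,0],
    [0,0,0],
    [0,0,0],
    [0,0,0]
  ],
  "yaw": [0,0,0,0,0],
  "grip": [45.65,45.7,45.75,45.8,45.8]
}}

```text
t: 8.8
tcp_pos: [477.8, -141.8, 72.7]
orientation: [-3.142, 0.0, 1.383]
ft_force: [0.1, -0.8, -1.7]
finger_gap: 0.537
finger_force: 4.2
```

```bash
cat > foot.py <<'E'
import sys,pickle,cv2,numpy as np
from h import *
T,S=pickle.load(open(sys.argv[1]+'.pkl','rb')); red=len(sys.argv)>2
x0,y0,x1,y1=(300,170,400,240) if red else (370,240,450,310)
hsv=cv2.cvtColor(T["frame"],cv2.COLOR_BGR2HSV)[y0:y1,x0:x1]; h,s,v=cv2.split(hsv)
m=(((h<10)&(s>150)) if red else ((h>9)&(h<17)&(s>140)&(v<90))).astype(np.uint8)
n,l,st,c=cv2.connectedComponentsWithStats(m)
for i in range(1,n):
    if st[i][4]>20: print("foot blob",st[i].tolist(),(c[i]+[x0,y0]).round(1),"at z=23",plane(T,[c[i]+[x0,y0]],23)[0,:2].round(1))
E
python3 look.py g8; for i in g3 g6 g7 g8; do python3 foot.py $i; done
```

```text
8.8 [ 477.8 -141.8   72.7] [ 0.13469019 -0.76586076 -1.72247782] [-0.21232168 -0.15936822  0.08935139] 0.5374485455928203
foot blob [21, 24, 20, 21, 287] [401.9 274.2] at z=23 [ 459.9 -240.5]
foot blob [20, 24, 20, 21, 276] [400.5 274.1] at z=23 [ 460.1 -237.1]
foot blob [32, 27, 14, 19, 155] [408.9 276.7] at z=23 [ 454.3 -257.4]
foot blob [32, 26, 13, 20, 162] [408.8 276.3] at z=23 [ 455. -257.]
```

Request:
{"fn": "arm_command", "kwargs": {
  "xyz": [
    [-1.5,-8.2,11],
    [-3.3,-17.4,21],
    [-5.2,-27.7,30],
    [-7.3,-38.8,38],
    [-9.6,-50.7,45]
  ],
  "yaw": [0,0,0,0,0],
  "grip": [45.75,45.75,45.75,45.75,45.75]
}}

```text
t: 9.4
tcp_pos: [467.9, -193.8, 118.9]
orientation: [3.141, -0.0, 1.382]
ft_force: [0.3, 0.6, -2.4]
finger_gap: 0.539
finger_force: 4.7
```

```bash
python3 look.py g9; python3 foot.py g9;  python3 - <<'E'
import pickle,cv2
T,S=pickle.load(open('g9.pkl','rb'))
a=T["frame"][200:320,340:460]; b=S["frame"][140:260,290:410]
cv2.imwrite("pics/g9.png",cv2.convertScaleAbs(cv2.resize(cv2.hconcat([a,b]),None,fx=3.2,fy=3.2,interpolation=cv2.INTER_CUBIC),alpha=1.6))
E
```

```text
9.4 [ 467.9 -193.8  118.9] [ 0.26806306  0.61616415 -2.36531807] [ 0.1635635  -0.04455127 -0.00548059] 0.5391454887420839
foot blob [2, 0, 17, 4, 29] [379.5 240.9] at z=23 [ 538.3 -186.6]
foot blob [0, 3, 20, 13, 76] [379.5 248. ] at z=23 [ 521.4 -186.7]
foot blob [0, 17, 13, 19, 59] [375.5 264.8] at z=23 [ 481.3 -177.4]
```

View pics/g9.png

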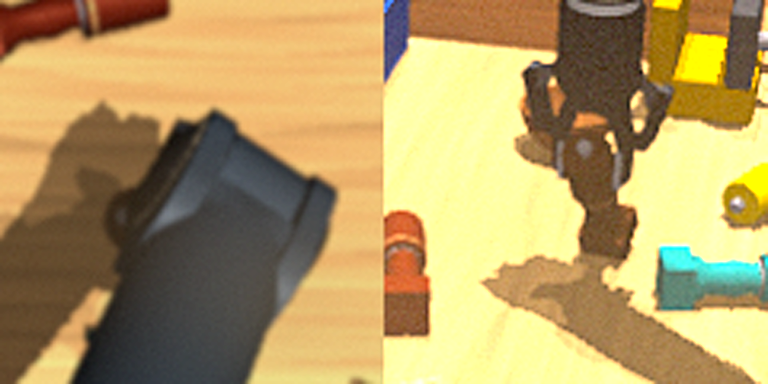

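Request:
{"fn": "arm_command", "kwargs": {
  "xyz": [
    [-2.8,-14.6,6.2],
    [-5.7,-29.9,10.4],
    [-8.6,-45.6,12.9],
    [-11.6,-61.4,13.2],
    [-13.3,-70.4,12.5]
  ],
  "yaw": [0,0,0,0,0],
  "grip": [45.75,45.75,45.75,45.75,45.75]
}}

```text
t: 10.0
tcp_pos: [454.1, -265.6, 130.7]
orientation: [3.141, 0.001, 1.38]
ft_force: [-0.9, -0.2, 1.8]
finger_gap: 0.538
finger_force: 6.6
```

Request:
{"fn": "arm_command", "kwargs": {
  "xyz": [
    [-0.9,-4.5,-0.6],
    [-1.7,-9,-1.2],
    [-1.7,-9,-2],
    [-1.7,-9,-2.5],
    [-1.7,-9,-2.5]
  ],
  "yaw": [0,0,0,0,0],
  "grip": [45.75,45.75,45.75,45.75,45.75]
}}

```text
t: 10.5
tcp_pos: [453.3, -273.2, 129.1]
orientation: [3.14, 0.001, 1.383]
ft_force: [-3.0, -1.3, 11.9]
finger_gap: 0.536
finger_force: 8.4
```

```bash
python3 look.py g10; python3 - <<'E'
from h import *
T,S=pickle.load(open('g10.pkl','rb'))
# where a perfectly upright mill would show in the side view
print(proj(S,[[451,-276,0],[451,-276,94],[451,-276,126]]).round(1))
hsv=cv2.cvtColor(S["frame"],cv2.COLOR_BGR2HSV)
for v in range(170,250,3): print(v,''.join('#' if (9<hh<17 and s>140 and vv<90) else ('.' if vv>95 else 'o') for hh,s,vv in hsv[v,330:400]))
E
```

```text
10.5 [ 453.3 -273.2  129.1] [-2.95502795 -1.25745959 11.90096882] [-0.1724321   0.89902808  0.02833846] 0.5357892874653098
[[361.1 215.5]
 [363.1 188.1]
 [363.8 178.4]]
170 .....o................ooooooo##ooooo###ooooooooooooooo................
173 ......................oooo#o#####oo##o###oooooo#ooo...................
176 ....#.................ooooo#o#######o##ooooooooo...oooooo.............
179 .....####o##o.........ooo#o##o#o###o#oo#o.oooo....................oo.o
182 ......o#o######oo.oooo#ooo#ooo#o#o####o#ooooo.........................
185 .........o######oo##o#####o#ooo##o####ooo.............................
188 ...o.....oo.o.o.....o.o.oo#oo#o#####o#oo..............................
191 ..........ooooooo#ooooooo...ooo#oo#o#.................................
194 ............................##ooo#oo#.................................
197 ...........................#o#o##oo##.................................
200 ...........................ooooo#####.................................
203 ...........................#oo#o##o#..................................
206 .........................oo
[... 393 characters left out ...]
oooooooooooo.............
224 ..............................................ooooooooooooo...........
227 ............................................oooooooooooooooo..........
230 ............................................oooooooooooooooooooooooooo
233 .........................o...................ooooooooooooooo.........o
236 ............................oo................ooooooooooo.............
239 .................................o..........................o.........
242 ................................................................o.....
245 ....................................................................o.
248 ......................................................................
```

Request:
{"fn": "arm_command", "kwargs": {
  "xyz": [
    [0,0,1],
    [0,0,1],
    [0,0,1],
    [0,0,1],
    [0,0,1]
  ],
  "yaw": [0,0,0,0,0],
  "grip": [47,49,50,50,50],
  "grip_force": 45
}}

```text
t: 11.1
tcp_pos: [453.1, -271.7, 128.6]
orientation: [-3.141, -0.0, 1.383]
ft_force: [0.3, 0.2, 0.2]
finger_gap: 0.585
finger_force: 0.0
```

Request:
{"fn": "arm_command", "kwargs": {
  "xyz": [
    [0,0,0],
    [0,0,0],
    [0,0,0],
    [0,0,0],
    [0,0,0]
  ],
  "yaw": [0,0,0,0,0],
  "grip": [48,46,40,40,40]
}}

```text
t: 11.6
tcp_pos: [453.0, -271.9, 128.9]
orientation: [-3.142, -0.0, 1.383]
ft_force: [-1.2, 0.2, 4.0]
finger_gap: 0.533
finger_force: 46.4
```

```bash
python3 look.py g11; python3 - <<'E'
from h import *
T,S=pickle.load(open('g11.pkl','rb'))
hsv=cv2.cvtColor(S["frame"],cv2.COLOR_BGR2HSV)
for v in range(191,224,2):
    c=np.nonzero(hsv[v,340:385,2]<95)[0]+340; print(v,c.min(),c.max(),c.mean().round(1)) if len(c) else None
E
```

```text
11.6 [ 453.  -271.9  128.9] [-1.2389786   0.1828177   4.04458191] [0.09837912 0.25260769 0.0117753 ] 0.5333612780823921
191 340 366 350.2
193 358 366 362.0
195 358 367 362.5
197 357 367 362.0
199 357 366 361.5
201 357 366 361.5
203 357 365 361.0
205 356 366 361.0
207 355 368 361.5
209 354 369 361.5
211 352 369 360.5
213 352 369 360.5
215 352 368 360.0
217 352 382 365.4
219 352 384 366.9
221 345 384 371.3
223 376 384 380.0
```

Request:
{"fn": "arm_command", "kwargs": {
  "xyz": [
    [0,0,10],
    [0,0,35],
    [0,0,70],
    [0,0,105],
    [0,0,120]
  ],
  "yaw": [0,0,0,0,0],
  "grip": [40,40,40,40,40]
}}

```text
t: 12.2
tcp_pos: [454.2, -272.8, 252.1]
orientation: [3.136, 0.001, 1.382]
ft_force: [0.8, -0.6, -3.1]
finger_gap: 0.523
finger_force: 47.4
```

Request:
{"fn": "arm_command", "kwargs": {
  "xyz": [
    [3,20,5],
    [8,55,10],
    [14,95,10],
    [20,135,10],
    [26,175,10]
  ],
  "yaw": [0.06,0.12,0.18,0.24,0.3],
  "grip": [40,40,40,40,40]
}}

```text
t: 12.7
tcp_pos: [478.3, -94.1, 258.2]
orientation: [-3.14, -0.001, 1.687]
ft_force: [1.1, 0.1, -2.9]
finger_gap: 0.528
finger_force: 47.3
```

Request:
{"fn": "arm_command", "kwargs": {
  "xyz": [
    [0,40,0],
    [0,80,0],
    [0,120,0],
    [0,160,0],
    [0,200,0]
  ],
  "yaw": [0.06,0.12,0.18,0.24,0.3],
  "grip": [40,40,40,40,40]
}}

```text
t: 13.2
tcp_pos: [477.6, 105.5, 258.1]
orientation: [-3.14, -0.0, 1.988]
ft_force: [1.4, -0.2, -3.7]
finger_gap: 0.525
finger_force: 47.3
```

Request:
{"fn": "arm_command", "kwargs": {
  "xyz": [
    [-2,40,0],
    [-4,80,0],
    [-6,115,0],
    [-9,135,0],
    [-9,143,0]
  ],
  "yaw": [0.06,0.12,0.18,0.24,0.243],
  "grip": [40,40,40,40,40]
}}

```text
t: 13.7
tcp_pos: [468.5, 248.4, 258.1]
orientation: [-3.14, -0.001, 2.231]
ft_force: [-0.6, -0.4, -2.7]
finger_gap: 0.524
finger_force: 47.2
```

```bash
python3 look.py g12; python3 - <<'E'
from h import *
from bench import env
o=env.get_obs(); tx,ty,tz=o["tcp_pos"]; print(tx,ty,tz)
T,S=pickle.load(open('g12.pkl','rb'))
c=np.array([532.4,215.9]); a=.655; ex=np.array([np.cos(a),np.sin(a)]); ey=np.array([-ex[1],ex[0]])
def sq(cx,w,h,z): return [[*(cx+i*w/2*ex+j*h/2*ey),z] for i,j in((-1,-1),(1,-1),(1,1),(-1,1))]
k=5; x0,y0=250,190; W,H=130,110
def up(im): return cv2.convertScaleAbs(cv2.resize(im[y0:y0+H,x0:x0+W],None,fx=k,fy=k,interpolation=cv2.INTER_CUBIC),alpha=1.3)
im=up(S["frame"])
def dr(P,col): cv2.polylines(im,[(((proj(S,P)-[x0,y0]+.5)*k)*8).astype(np.int32)],True,col,1,cv2.LINE_AA,3)
dr(sq(c,132,194,68),(0,0,255)); 
for s in((31,-62),(-31,62)): dr(sq(c+s[0]*ex+s[1]*ey,54,54,68),(255,0,255)); 
dr(sq(np.array([tx,ty]),46,46,tz-129),(0,255,0)); dr(sq(np.array([tx,ty]),46,46,tz-99),(0,255,0))
cv2.imwrite("pics/g12.png",im)
E
```

```text
13.7 [468.5 248.4 258.1] [-0.5512773  -0.39490382 -2.6948147 ] [-0.05990753 -0.06433323 -0.02298064] 0.5243748535860259
469.7355681304285 246.07618497955605 258.34184996994014
```

View pics/g12.png

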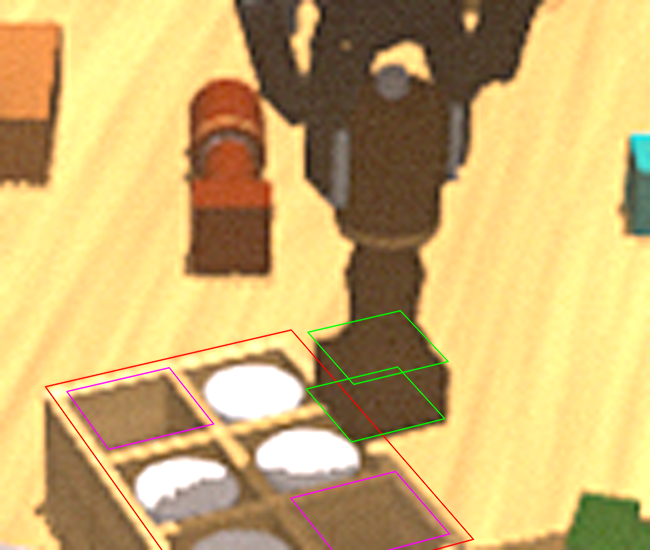

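```bash
python3 - <<'E'
from h import *
from scipy.optimize import least_squares
T,S=pickle.load(open('g12.pkl','rb'))
V=cv2.cvtColor(S["frame"],cv2.COLOR_BGR2HSV)
g=cv2.GaussianBlur(S["frame"],(3,3),0).astype(int)
# bottom boundary for each column
for u in range(311,343):
    col=g[250:285,u].sum(1); print(u,' '.join(str(x) for x in col[8:30]))
for v in (262,266,270): print(v,g[v,308:345].sum(1).tolist())
E
```

```text
311 487 483 478 486 510 511 466 393 314 267 261 256 298 411 460 366 284 379 567 669 678 672
312 401 375 365 361 375 391 384 350 274 204 187 212 303 417 425 323 264 363 553 665 678 671
313 278 224 214 204 202 206 207 202 185 164 159 187 285 399 390 289 246 346 539 663 677 670
314 213 157 155 149 142 139 141 146 149 152 151 164 231 329 335 268 241 328 523 660 680 672
315 194 157 164 161 155 152 156 159 159 159 160 159 180 230 248 238 234 302 482 637 678 673
316 177 156 164 165 163 161 162 164 160 161 164 160 158 166 180 199 217 266 405 579 667 676
317 164 156 159 162 163 163 161 160 160 162 163 164 160 156 160 173 192 219 311 494 640 680
318 158 159 161 160 162 161 158 156 159 160 162 165 163 160 159 164 170 174 227 388 576 672
319 156 160 163 163 162 161 160 158 156 155 158 161 161 160 159 160 157 153 170 271 457 614
320 159 158 160 161 162 164 164 162 159 155 154 157 158 158 159 159 157 154 149 182 307 474
321 162 163 162 162 164 164 165 165 160 156 159 160 157 155 160 165 165 161 149 149 197 303
322 164 167 167 169 169 165 166 166 161 158 162 163 160 160 166 170 169 164 154 154 190 
[... 1713 characters left out ...]
10 512 513 519 521 519 514 510 503 497
342 497 498 498 499 500 501 505 508 511 511 511 515 514 511 510 512 512 507 500 492 486 482
262 [335, 448, 519, 510, 375, 202, 142, 155, 163, 163, 162, 162, 162, 164, 169, 172, 171, 170, 170, 170, 170, 172, 169, 167, 163, 162, 162, 159, 156, 186, 288, 420, 494, 506, 500, 500, 508]
266 [610, 474, 348, 314, 274, 185, 149, 159, 160, 160, 159, 156, 159, 160, 161, 166, 169, 170, 168, 167, 170, 169, 167, 165, 164, 165, 167, 167, 167, 155, 162, 260, 409, 496, 511, 510, 504]
270 [631, 511, 363, 298, 303, 285, 231, 180, 158, 160, 163, 161, 158, 157, 160, 167, 169, 163, 164, 169, 168, 166, 167, 164, 163, 164, 162, 159, 156, 149, 181, 304, 446, 510, 514, 504, 490]
```

```bash
python3 - <<'E'
from h import *
T,S=pickle.load(open('g12.pkl','rb'))
for z in (126,129,132):
    P=plane(S,[(313.0,273.0),(321.9,279.1),(339.2,273.8)],z)[:,:2]
    e=P[2]-P[1]; l=P[0]-P[1]
    print(z,P.round(1).tolist(),"right edge",np.linalg.norm(e).round(1),np.arctan2(e[1],e[0]).round(3),"left",np.linalg.norm(l).round(1),np.arctan2(l[1],l[0]).round(3),"centre",((P[0]+P[2])/2).round(1))
E
```

```text
126 [[493.0, 258.5], [469.2, 277.2], [436.0, 247.4]] right edge 44.6 -2.411 left 30.3 -0.665 centre [464.5 253. ]
129 [[492.2, 262.9], [468.4, 281.5], [435.3, 251.9]] right edge 44.4 -2.411 left 30.2 -0.665 centre [463.8 257.4]
132 [[491.3, 267.3], [467.7, 285.8], [434.7, 256.4]] right edge 44.2 -2.411 left 30.0 -0.665 centre [463.  261.8]
```

Request:
{"fn": "arm_command", "kwargs": {
  "xyz": [
    [2,-2,0],
    [3.5,-2.8,-15],
    [3.5,-2.8,-32],
    [3.5,-2.8,-44],
    [3.5,-2.8,-50]
  ],
  "yaw": [-0.03,-0.05,-0.05,-0.05,-0.05],
  "grip": [40,40,40,40,40]
}}

```text
t: 14.3
tcp_pos: [473.5, 241.4, 207.7]
orientation: [-3.139, 0.0, 2.173]
ft_force: [-0.2, 0.7, -3.5]
finger_gap: 0.527
finger_force: 47.2
```

```bash
python3 look.py g13; python3 - <<'E'
from h import *
T,S=pickle.load(open('g13.pkl','rb'))
c=np.array([532.4,215.9]); a=.655; ex=np.array([np.cos(a),np.sin(a)]); ey=np.array([-ex[1],ex[0]])
B=c-31*ex+62*ey
P=[[*(B+23*(i*ex+j*ey)),79.3] for i,j in((1,-1),(1,1),(-1,1),(-1,-1))]
print("pred L,F,R,back",proj(S,P).round(1).tolist())
g=cv2.GaussianBlur(S["frame"],(3,3),0).astype(int).sum(2)
q=proj(S,P).round().astype(int); v0=q[1][1]-12
print("v0",v0)
for u in range(q[0][0]-3,q[2][0]+5): print(u,g[v0:v0+20,u].tolist())
for v in range(q[0][1]-8,q[0][1]+1,4): print(v,q[0][0]-6,g[v,q[0][0]-6:q[0][0]+7].tolist(),q[2][0]-6,g[v,q[2][0]-6:q[2][0]+7].tolist())
E
```

```text
14.3 [473.5 241.4 207.7] [-0.22418308  0.67000486 -3.49837688] [-0.04107734  0.06695676 -0.02581717] 0.526739058592846
pred L,F,R,back [[310.0, 285.5], [318.9, 296.4], [337.2, 291.6], [328.0, 281.0]]
v0 284
307 [373, 381, 368, 336, 310, 295, 278, 265, 267, 276, 273, 255, 230, 220, 249, 307, 357, 375, 378, 375]
308 [372, 384, 374, 337, 306, 290, 268, 251, 257, 275, 283, 275, 258, 235, 226, 249, 290, 315, 322, 316]
309 [367, 384, 379, 342, 303, 287, 267, 248, 249, 263, 277, 281, 277, 262, 241, 231, 228, 232, 241, 240]
310 [318, 348, 365, 342, 306, 284, 264, 250, 246, 252, 262, 269, 273, 273, 266, 252, 227, 208, 207, 209]
311 [227, 259, 296, 308, 298, 276, 254, 247, 245, 246, 250, 250, 255, 265, 273, 272, 253, 226, 210, 204]
312 [159, 173, 199, 240, 267, 262, 245, 244, 248, 247, 247, 245, 245, 253, 267, 273, 264, 239, 217, 205]
313 [145, 143, 151, 180, 215, 229, 233, 243, 252, 250, 245, 241, 240, 243, 250, 253, 248, 235, 223, 212]
314 [148, 146, 145, 155, 168, 184, 205, 231, 250, 250, 246, 240, 240, 242, 240, 232, 226, 222, 218, 212]
315 [148, 148, 148, 151, 151, 156, 173, 198, 222, 236
[... 2513 characters left out ...]
84, 452, 390, 310, 247, 273, 402, 478, 403, 305, 285, 288]
340 [490, 484, 481, 479, 479, 481, 482, 486, 492, 487, 452, 373, 283, 286, 405, 455, 369, 294, 283, 288]
341 [478, 475, 477, 480, 483, 487, 488, 487, 493, 498, 491, 450, 365, 340, 415, 414, 321, 277, 287, 295]
278 304 [611, 664, 683, 686, 688, 687, 617, 408, 189, 134, 158, 159, 159] 331 [157, 148, 164, 256, 404, 500, 516, 516, 520, 518, 505, 488, 482]
282 304 [476, 431, 465, 522, 541, 528, 441, 281, 163, 137, 146, 151, 153] 331 [157, 162, 161, 153, 148, 216, 386, 510, 522, 500, 482, 480, 487]
286 304 [306, 333, 356, 368, 374, 379, 365, 296, 199, 151, 145, 148, 151] 331 [164, 161, 157, 151, 149, 223, 388, 502, 504, 481, 477, 486, 497]
```

Request:
{"fn": "arm_command", "kwargs": {
  "xyz": [
    [0,1.5,-3],
    [0,1.5,-9],
    [0,1.5,-15],
    [0,1.5,-20],
    [0,1.5,-24]
  ],
  "yaw": [0,0,0,0,0],
  "grip": [40,40,40,40,40]
}}

```text
t: 14.9
tcp_pos: [473.5, 244.7, 184.3]
orientation: [-3.141, -0.0, 2.176]
ft_force: [0.6, -0.3, -4.0]
finger_gap: 0.527
finger_force: 47.2
```

Request:
{"fn": "arm_command", "kwargs": {
  "xyz": [
    [0,0,-6],
    [0,0,-12],
    [0,0,-19],
    [0,0,-25],
    [0,0,-30]
  ],
  "yaw": [0,0,0,0,0],
  "grip": [40,40,40,40,40]
}}

```text
t: 15.4
tcp_pos: [473.5, 244.7, 154.1]
orientation: [-3.141, -0.0, 2.176]
ft_force: [-0.2, -0.3, -3.0]
finger_gap: 0.531
finger_force: 47.2
```

Request:
{"fn": "arm_command", "kwargs": {
  "xyz": [
    [0,0,-3],
    [0,0,-6],
    [0,0,-8],
    [0,0,-10],
    [0,0,-11]
  ],
  "yaw": [0,0,0,0,0],
  "grip": [40,40,40,40,40]
}}

```text
t: 15.9
tcp_pos: [473.7, 244.8, 143.8]
orientation: [3.141, -0.0, 2.176]
ft_force: [-0.6, -0.3, -3.1]
finger_gap: 0.525
finger_force: 47.2
```

Request:
{"fn": "arm_command", "kwargs": {
  "xyz": [
    [0,0,-0.5],
    [0,0,-1],
    [0,0,-1.5],
    [0,0,-2],
    [0,0,-2]
  ],
  "yaw": [0,0,0,0,0],
  "grip": [40,40,40,40,40]
}}

```text
t: 16.4
tcp_pos: [473.6, 244.8, 141.8]
orientation: [-3.142, -0.0, 2.176]
ft_force: [0.7, 0.0, -3.5]
finger_gap: 0.528
finger_force: 47.2
```

Request:
{"fn": "arm_command", "kwargs": {
  "xyz": [
    [0,0,-0.5],
    [0,0,-1],
    [0,0,-1.3],
    [0,0,-1.6],
    [0,0,-1.6]
  ],
  "yaw": [0,0,0,0,0],
  "grip": [40,40,40,40,40]
}}

```text
t: 16.9
tcp_pos: [473.8, 244.8, 140.9]
orientation: [3.141, -0.0, 2.176]
ft_force: [-1.4, -0.7, 5.0]
finger_gap: 0.528
finger_force: 47.9
```

Request:
{"fn": "arm_command", "kwargs": {
  "xyz": [
    [0,0,0.3],
    [0,0,0.3],
    [0,0,0.3],
    [0,0,0.3],
    [0,0,0.3]
  ],
  "yaw": [0,0,0,0,0],
  "grip": [46,48,54,62,70]
}}

```text
t: 17.4
tcp_pos: [473.8, 244.8, 140.5]
orientation: [3.141, 0.0, 2.176]
ft_force: [-0.2, 0.5, 0.4]
finger_gap: 0.818
finger_force: 0.0
```

Request:
{"fn": "arm_command", "kwargs": {
  "xyz": [
    [0,0,5],
    [0,0,30],
    [0,0,65],
    [0,0,100],
    [0,0,120]
  ],
  "yaw": [0,0,0,0,0],
  "grip": [72,75,80,85,85]
}}

```text
t: 17.9
tcp_pos: [474.6, 245.3, 263.9]
orientation: [3.137, 0.0, 2.176]
ft_force: [1.0, -0.2, -0.3]
finger_gap: 0.999
finger_force: 0.0
```

```bash
python3 look.py g14; python3 - <<'E'
from h import *
T,S=pickle.load(open('g14.pkl','rb'))
c=np.array([532.4,215.9]); a=.655; ex=np.array([np.cos(a),np.sin(a)]); ey=np.array([-ex[1],ex[0]])
B=c-31*ex+62*ey
print("pred side axis z=106,138,182-6:",proj(S,[[*B,z] for z in(80,106,138,170,176)]).round(1).tolist())
g=S["frame"].astype(int).sum(2)
q=proj(S,[[*B,z] for z in(75,90,106,120,138,155,165)]).round().astype(int)
for u,v in q:
    r=g[v,u-20:u+21]; d=np.nonzero(r<230)[0]+u-20; print(v,u,d.min(),d.max(),d.mean().round(1))
E
```

```text
17.9 [474.6 245.3 263.9] [ 1.02377519 -0.15599691 -0.34658433] [ 0.01768387  0.05888087 -0.01599091] 0.9988447847578817
pred side axis z=106,138,182-6: [[323.5, 288.3], [323.9, 278.8], [324.4, 266.9], [324.9, 254.7], [325.0, 252.3]]
290 323 312 330 321.9
285 324 317 329 323.0
279 324 315 332 323.5
274 324 309 333 321.0
267 324 311 333 322.9
260 325 305 333 323.0
257 325 314 333 323.5
```

Request:
{"fn": "arm_command", "kwargs": {
  "xyz": [
    [12,-30,0],
    [28,-74,0],
    [44,-118,0],
    [60,-162,0],
    [76,-206,0]
  ],
  "yaw": [-0.06,-0.12,-0.18,-0.24,-0.3],
  "grip": [85,85,85,85,85],
  "grip_force": 20
}}

```text
t: 18.5
tcp_pos: [549.4, 37.0, 259.5]
orientation: [-3.14, -0.0, 1.874]
ft_force: [1.0, 0.5, 0.2]
finger_gap: 0.998
finger_force: 0.0
```

Request:
{"fn": "arm_command", "kwargs": {
  "xyz": [
    [16,-42,-10],
    [32,-84,-25],
    [48,-126,-40],
    [64,-168,-55],
    [80,-210,-70]
  ],
  "yaw": [-0.03,-0.038,-0.038,-0.038,-0.038],
  "grip": [85,85,85,85,85]
}}

```text
t: 19.0
tcp_pos: [629.4, -172.6, 188.5]
orientation: [-3.14, -0.001, 1.838]
ft_force: [0.4, 0.7, 1.2]
finger_gap: 0.995
finger_force: 0.0
```

Request:
{"fn": "arm_command", "kwargs": {
  "xyz": [
    [4,-8,-30],
    [8,-15,-65],
    [8,-15,-100],
    [8,-15,-120],
    [8,-15,-130]
  ],
  "yaw": [0,0,0,0,0],
  "grip": [85,85,85,85,85]
}}

```text
t: 19.5
tcp_pos: [635.4, -185.7, 56.8]
orientation: [-3.136, -0.003, 1.838]
ft_force: [-0.4, 1.0, -0.1]
finger_gap: 0.993
finger_force: 0.0
```

Request:
{"fn": "arm_command", "kwargs": {
  "xyz": [
    [2,0.5,-12],
    [2,0.5,-24],
    [2,0.5,-32],
    [2,0.5,-35],
    [2,0.5,-35]
  ],
  "yaw": [0,0,0,0,0],
  "grip": [85,85,85,80,70]
}}

```text
t: 20.0
tcp_pos: [639.6, -185.7, 25.4]
orientation: [-3.142, -0.0, 1.838]
ft_force: [0.1, 0.1, 0.7]
finger_gap: 0.823
finger_force: 0.0
```

Request:
{"fn": "arm_command", "kwargs": {
  "xyz": [
    [0,0,0],
    [0,0,0],
    [0,0,0],
    [0,0,0],
    [0,0,0]
  ],
  "yaw": [0,0,0,0,0],
  "grip": [60,52,48,45,45]
}}

```text
t: 20.5
tcp_pos: [640.4, -185.8, 26.4]
orientation: [3.14, 0.001, 1.838]
ft_force: [0.6, 0.1, 4.8]
finger_gap: 0.53
finger_force: 19.5
```

Request:
{"fn": "arm_command", "kwargs": {
  "xyz": [
    [0,0,0],
    [0,0,0],
    [0,0,0],
    [0,0,0],
    [0,0,0]
  ],
  "yaw": [0,0,0,0,0],
  "grip": [45.5,45.5,45.7,45.7,45.7]
}}

```text
t: 21.0
tcp_pos: [640.4, -185.8, 26.3]
orientation: [3.14, 0.001, 1.838]
ft_force: [0.3, -0.0, 5.0]
finger_gap: 0.533
finger_force: 8.6
```

Request:
{"fn": "arm_command", "kwargs": {
  "xyz": [
    [-0.7,2.4,11],
    [-1.6,5.8,22],
    [-2.7,10,33],
    [-4.1,15.2,43],
    [-5.8,21.1,52.5]
  ],
  "yaw": [0,0,0,0,0],
  "grip": [45.8,45.8,45.8,45.8,45.8]
}}

```text
t: 21.5
tcp_pos: [633.8, -164.3, 79.1]
orientation: [3.141, 0.0, 1.838]
ft_force: [-0.0, -0.3, -1.1]
finger_gap: 0.537
finger_force: 4.0
```

```bash
python3 look.py r1; python3 foot.py r1 red; python3 - <<'E'
from h import *
T,S=pickle.load(open('r1.pkl','rb'))
S0=pickle.load(open('side0.pkl','rb'))
for im in (S0["frame"],S["frame"]):
    h,s,v=cv2.split(cv2.cvtColor(im,cv2.COLOR_BGR2HSV)); m=(((h<10)&(s>150)).astype(np.uint8))[150:260,270:330]
    n,l,st,c=cv2.connectedComponentsWithStats(m); print([(st[i]+[270,150,0,0,0]).tolist() for i in range(1,n) if st[i][4]>30])
E
```

```text
21.5 [ 633.8 -164.3   79.1] [-8.33029808e-04 -2.90108186e-01 -1.07088450e+00] [-0.03493791 -0.01652904  0.02696231] 0.5369743558887683
foot blob [18, 28, 39, 25, 539] [335.6 209.8] at z=23 [611.1 -81.2]
[[289, 206, 13, 8, 50], [289, 218, 15, 13, 48]]
[[289, 225, 17, 11, 111]]
```

Request:
{"fn": "arm_command", "kwargs": {
  "xyz": [
    [-2.2,8.2,10.9],
    [-4.8,17.5,20.8],
    [-7.5,27.7,29.7],
    [-10.6,38.8,37.4],
    [-13.8,50.5,44]
  ],
  "yaw": [0,0,0,0,0],
  "grip": [45.8,45.8,45.8,45.8,45.8]
}}

```text
t: 22.1
tcp_pos: [620.0, -113.4, 123.2]
orientation: [3.141, 0.001, 1.838]
ft_force: [0.1, -1.1, 1.1]
finger_gap: 0.543
finger_force: 4.7
```

Request:
{"fn": "arm_command", "kwargs": {
  "xyz": [
    [-4,14.6,5.9],
    [-8.1,29.6,9.9],
    [-12.3,45.1,12],
    [-15.9,58.4,12.2],
    [-18.3,67.2,11.6]
  ],
  "yaw": [0,0,0,0,0],
  "grip": [45.75,45.75,45.75,45.75,45.75]
}}

```text
t: 22.6
tcp_pos: [601.4, -44.3, 134.1]
orientation: [3.141, -0.001, 1.84]
ft_force: [-0.5, -0.1, 4.7]
finger_gap: 0.534
finger_force: 7.0
```

Request:
{"fn": "arm_command", "kwargs": {
  "xyz": [
    [-0.7,2.5,-0.5],
    [-1.3,5,-1],
    [-1.3,5,-2],
    [-1.3,5,-2.5],
    [-1.3,5,-2.5]
  ],
  "yaw": [0,0,0,0,0],
  "grip": [45.75,45.75,45.75,45.75,45.75]
}}

```text
t: 23.1
tcp_pos: [600.4, -40.1, 132.2]
orientation: [3.141, -0.002, 1.839]
ft_force: [-2.8, 0.7, 10.6]
finger_gap: 0.536
finger_force: 8.0
```

```bash
python3 look.py r2; python3 - <<'E'
from h import *
T,S=pickle.load(open('r2.pkl','rb'))
x,y=601,-40
print(proj(S,[[x,y,0],[x,y,60],[x,y,94],[x,y,126]]).round(1))
im=S["frame"]; h,s,v=cv2.split(cv2.cvtColor(im,cv2.COLOR_BGR2HSV)); m=((h<10)&(s>140))
for r in range(180,262,3):
    c=np.nonzero(m[r,265:330])[0]+265
    if len(c)>2: print(r,c.min(),c.max(),len(c),c.mean().round(1))
E
```

```text
23.1 [600.4 -40.1 132.2] [-2.77955389  0.68990153 10.60852955] [0.07738047 0.66426563 0.0029377 ] 0.5364307261546286
[[296.3 247.6]
 [296.5 228.9]
 [296.6 218. ]
 [296.8 207.5]]
195 294 304 3 300.3
237 290 298 3 294.0
```

Request:
{"fn": "arm_command", "kwargs": {
  "xyz": [
    [0,0,0.5],
    [0,0,0.5],
    [0,0,0.5],
    [0,0,0.5],
    [0,0,0.5]
  ],
  "yaw": [0,0,0,0,0],
  "grip": [47,49,50,50,50],
  "grip_force": 45
}}

```text
t: 23.7
tcp_pos: [600.2, -41.8, 131.3]
orientation: [-3.141, -0.0, 1.838]
ft_force: [-0.3, 0.6, 0.3]
finger_gap: 0.585
finger_force: 0.0
```

```bash
python3 look.py r3; python3 - <<'E'
from h import *
T,S=pickle.load(open('r3.pkl','rb'))
g=S["frame"].astype(int).sum(2)
for r in range(222,256,2):
    c=np.nonzero(g[r,275:320]<290)[0]+275
    if len(c)>2: print(r,c.min(),c.max(),len(c),c.mean().round(1))
E
```

```text
23.7 [600.2 -41.8 131.3] [-0.27636164  0.57199042  0.33209396] [-4.48284389e-06  7.81649929e-02  6.67121924e-02] 0.5851993288395403
222 292 304 13 298.0
224 293 302 10 297.5
226 292 303 12 297.5
228 292 303 12 297.5
230 292 303 12 297.5
232 292 302 11 297.0
234 293 302 10 297.5
236 292 304 13 298.0
238 290 305 16 297.5
240 275 305 28 290.3
242 276 305 22 293.3
244 275 305 19 295.1
246 281 309 20 296.1
248 281 312 20 297.4
250 289 314 20 299.0
252 287 319 33 303.0
254 278 319 42 298.5
```

Request:
{"fn": "arm_command", "kwargs": {
  "xyz": [
    [0,0,0],
    [0,0,0],
    [0,0,0],
    [0,0,0],
    [0,0,0]
  ],
  "yaw": [0,0,0,0,0],
  "grip": [48,46,40,40,40]
}}

```text
t: 24.3
tcp_pos: [600.4, -42.1, 131.8]
orientation: [-3.142, 0.0, 1.838]
ft_force: [-0.9, -0.2, 1.4]
finger_gap: 0.527
finger_force: 45.9
```

Request:
{"fn": "arm_command", "kwargs": {
  "xyz": [
    [0,0,10],
    [0,0,35],
    [0,0,70],
    [0,0,105],
    [0,0,120]
  ],
  "yaw": [0,0,0,0,0],
  "grip": [40,40,40,40,40]
}}

```text
t: 24.8
tcp_pos: [601.9, -42.1, 255.5]
orientation: [3.136, 0.001, 1.838]
ft_force: [0.4, 0.5, -2.8]
finger_gap: 0.521
finger_force: 46.7
```

Request:
{"fn": "arm_command", "kwargs": {
  "xyz": [
    [0,20,0],
    [-1,58,0],
    [-2,96,0],
    [-3,134,0],
    [-4,170,0]
  ],
  "yaw": [0.07,0.14,0.21,0.28,0.35],
  "grip": [40,40,40,40,40]
}}

```text
t: 25.3
tcp_pos: [595.1, 131.2, 250.6]
orientation: [-3.14, -0.002, 2.194]
ft_force: [0.6, -0.2, -2.8]
finger_gap: 0.522
finger_force: 46.7
```

Request:
{"fn": "arm_command", "kwargs": {
  "xyz": [
    [-1,30,0],
    [-1,50,0],
    [-1,57,0],
    [-1,57,0],
    [-1,57,0]
  ],
  "yaw": [0.038,0.038,0.038,0.038,0.038],
  "grip": [40,40,40,40,40]
}}

```text
t: 25.8
tcp_pos: [595.3, 183.6, 251.2]
orientation: [-3.14, 0.001, 2.225]
ft_force: [0.6, 0.3, -1.9]
finger_gap: 0.529
finger_force: 46.7
```

Request:
{"fn": "arm_command", "kwargs": {
  "xyz": [
    [0,0,-15],
    [0,0,-30],
    [0,0,-40],
    [0,0,-45],
    [0,0,-45]
  ],
  "yaw": [0,0,0,0,0],
  "grip": [40,40,40,40,40]
}}

```text
t: 26.3
tcp_pos: [594.9, 184.7, 205.2]
orientation: [-3.139, -0.001, 2.226]
ft_force: [-0.3, -0.1, -1.5]
finger_gap: 0.525
finger_force: 46.7
```

```bash
python3 look.py r4; python3 - <<'E'
from h import *
from bench import env
tz=env.get_obs()["tcp_pos"]; print(tz)
T,S=pickle.load(open('r4.pkl','rb'))
c=np.array([532.4,215.9]); a=.655; ex=np.array([np.cos(a),np.sin(a)]); ey=np.array([-ex[1],ex[0]])
A=c+31*ex-62*ey; z=tz[2]-131.7
im=S["frame"]; k=6; x0,y0=245,190; W,H=95,90
o=cv2.convertScaleAbs(cv2.resize(im[y0:y0+H,x0:x0+W],None,fx=k,fy=k,interpolation=cv2.INTER_CUBIC),alpha=1.5)
def dr(P,col): cv2.polylines(o,[(((proj(S,P)-[x0,y0]+.5)*k)*8).astype(np.int32)],True,col,1,cv2.LINE_AA,3)
sq=lambda C,w,z:[[*(C+w/2*(i*ex+j*ey)),z] for i,j in((1,-1),(1,1),(-1,1),(-1,-1))]
dr(sq(A,46,z),(0,255,0)); dr(sq(A,54,68),(255,0,255)); dr(sq(A,46,z+30),(0,255,0))
B=c-31*ex+62*ey; dr(sq(B,54,68),(255,0,255))
print("pred L F R back",proj(S,sq(A,46,z)).round(1).tolist())
cv2.imwrite("pics/r4.png",o)
E
```

```text
26.3 [594.9 184.7 205.2] [-0.26914348 -0.08334022 -1.54485252] [-0.02271527 -0.02505578  0.04244184] 0.5249347580083507
[595.72996661 185.07252114 206.75014858]
pred L F R back [[264.9, 265.7], [272.0, 275.5], [289.9, 271.3], [282.4, 261.7]]
```

View pics/r4.png

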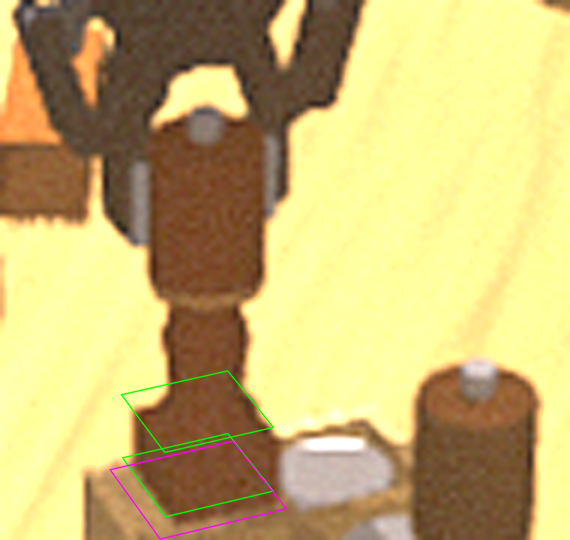

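```bash
python3 - <<'E'
from h import *
T,S=pickle.load(open('r4.pkl','rb'))
g=cv2.GaussianBlur(S["frame"],(3,3),0).astype(int)
for v in (262,264,266,268): print(v,[tuple(x) for x in g[v,262:272].tolist()], g[v,286:296].sum(1).tolist())
for u in range(266,292): print(u,(g[266:282,u,2]).tolist(),g[266:282,u,0].tolist())
E
```

```text
262 [(109, 180, 230), (108, 180, 229), (109, 181, 230), (106, 176, 226), (85, 144, 191), (51, 89, 126), (30, 54, 82), (29, 50, 78), (30, 53, 84), (29, 53, 84)] [162, 156, 150, 175, 265, 380, 437, 422, 379, 350]
264 [(109, 179, 229), (108, 177, 228), (107, 177, 229), (104, 173, 225), (86, 143, 191), (53, 89, 127), (30, 53, 81), (27, 48, 74), (30, 50, 78), (30, 51, 81)] [166, 161, 156, 153, 161, 204, 267, 324, 372, 422]
266 [(106, 175, 224), (102, 164, 212), (97, 156, 203), (93, 150, 196), (76, 125, 166), (50, 81, 116), (34, 54, 83), (31, 50, 77), (31, 51, 78), (31, 51, 79)] [163, 165, 170, 166, 173, 238, 327, 375, 379, 374]
268 [(81, 125, 160), (76, 115, 149), (73, 111, 143), (70, 109, 140), (63, 98, 130), (50, 79, 108), (36, 60, 86), (29, 49, 76), (28, 47, 76), (29, 50, 77)] [161, 158, 159, 157, 174, 243, 335, 382, 385, 378]
266 [166, 142, 130, 126, 125, 125, 124, 125, 128, 131, 133, 133, 130, 121, 111, 104] [76, 68, 63, 63, 64, 63, 63, 63, 64, 65, 66, 67, 65, 61, 56, 53]
267 [116, 106, 108, 116, 123, 126, 125, 125, 128, 130, 130, 132, 129, 119, 110, 104] [50, 47, 50, 57, 62, 63, 63,
[... 2707 characters left out ...]
287 [83, 82, 81, 81, 82, 82, 82, 83, 87, 94, 97, 99, 105, 108, 108, 105] [30, 29, 27, 29, 31, 29, 31, 33, 36, 43, 46, 47, 50, 49, 51, 61]
288 [84, 83, 80, 80, 82, 82, 81, 84, 90, 95, 98, 100, 106, 109, 108, 105] [33, 32, 29, 29, 31, 29, 27, 32, 38, 44, 46, 47, 50, 49, 50, 60]
289 [83, 82, 80, 80, 82, 81, 81, 84, 90, 94, 97, 101, 106, 109, 109, 106] [31, 32, 28, 28, 30, 29, 27, 31, 39, 43, 45, 47, 50, 50, 51, 58]
290 [84, 85, 84, 84, 84, 84, 85, 90, 93, 94, 97, 103, 108, 109, 109, 106] [35, 37, 36, 36, 35, 32, 32, 36, 41, 44, 45, 48, 51, 50, 51, 56]
291 [100, 101, 100, 100, 98, 95, 97, 101, 100, 97, 100, 106, 109, 110, 110, 106] [62, 66, 66, 66, 61, 53, 46, 45, 46, 46, 47, 50, 52, 52, 51, 53]
```

```bash
python3 - <<'E'
from h import *
T,S=pickle.load(open('r4.pkl','rb'))
print("knob",[plane(S,[((205+.5)/6-.5+245,(125+.5)/6-.5+190)],z)[0].round(1).tolist() for z in(236,239,242)])
a=.655; ex=np.array([np.cos(a),np.sin(a)]); ey=np.array([-ex[1],ex[0]])
for z in(73,75):
    F=plane(S,[(274,276.8),(291.3,273.4)],z)[:,:2]; print(z,"F->c",(F[0]-23*(ex+ey)).round(1),"R->c",(F[1]-23*(ey-ex)).round(1))
print("dark knob z=176",plane(S,[((479.5)/6-.5+245,(378.5)/6-.5+190)],176))
E
```

```text
knob [[588.8, 191.7, 236.0], [587.3, 197.3, 239.0], [585.8, 202.8, 242.0]]
73 F->c [589.7 186.6] R->c [590.2 190.7]
75 F->c [588.9 189.5] R->c [589.5 193.6]
dark knob z=176 [[471.15420668 247.51007933 176.        ]]
```

Request:
{"fn": "arm_command", "kwargs": {
  "xyz": [
    [2,-2,0],
    [5.3,-4.4,0],
    [5.3,-4.4,-2],
    [5.3,-4.4,-4],
    [5.3,-4.4,-4]
  ],
  "yaw": [0,0,0,0,0],
  "grip": [40,40,40,40,40]
}}

```text
t: 26.9
tcp_pos: [600.4, 180.7, 202.2]
orientation: [-3.141, -0.0, 2.226]
ft_force: [-0.4, 0.8, -2.2]
finger_gap: 0.525
finger_force: 46.7
```

```bash
python3 look.py r5; python3 - <<'E'
from h import *
from bench import env
print(np.mean([env.get_obs()["tcp_pos"] for _ in range(3)],0))
T,S=pickle.load(open('r5.pkl','rb'))
a=.655; ex=np.array([np.cos(a),np.sin(a)]); ey=np.array([-ex[1],ex[0]]); A=np.array([532.4,215.9])+31*ex-62*ey
print("pred L F R",proj(S,[[*(A+23*(i*ex+j*ey)),70.5] for i,j in((1,-1),(1,1),(-1,1))]).round(1).tolist())
g=cv2.GaussianBlur(S["frame"],(3,3),0).astype(int)
for v in(264,267): print(v,g[v,258:272,0].tolist(),g[v,284:295,0].tolist())
for u in range(264,292,2): 
    b=g[268:284,u,0]; i=np.nonzero(b>40)[0]; print(u,268+i[0] if len(i) else None,b.tolist())
E
```

```text
26.9 [600.4 180.7 202.2] [-0.4204103   0.79565609 -2.21405486] [ 0.00586233 -0.06314663 -0.04371231] 0.5252757119765049
[600.58296489 180.82462136 202.47640206]
pred L F R [[264.9, 267.3], [272.1, 277.1], [289.9, 272.9]]
264 [103, 107, 110, 110, 110, 110, 106, 79, 40, 26, 30, 30, 29, 30] [29, 32, 31, 30, 30, 36, 48, 59, 72, 86, 97]
267 [103, 99, 99, 100, 95, 87, 78, 60, 36, 29, 31, 29, 29, 28] [31, 28, 27, 29, 29, 39, 67, 100, 118, 121, 119]
264 268 [69, 64, 63, 65, 66, 66, 66, 65, 60, 54, 52, 51, 50, 51, 53, 53]
266 269 [39, 48, 58, 63, 63, 63, 64, 64, 65, 60, 55, 51, 50, 51, 52, 52]
268 272 [30, 30, 34, 40, 47, 56, 64, 65, 63, 61, 57, 53, 50, 54, 62, 62]
270 274 [31, 31, 29, 31, 33, 37, 46, 55, 61, 64, 63, 59, 58, 69, 87, 96]
272 277 [28, 30, 30, 28, 30, 30, 29, 32, 37, 47, 57, 58, 60, 73, 81, 84]
274 277 [31, 32, 30, 31, 33, 33, 32, 31, 34, 46, 56, 54, 57, 70, 70, 57]
276 277 [30, 29, 30, 31, 31, 30, 27, 27, 39, 55, 60, 54, 49, 53, 55, 52]
278 276 [28, 28, 32, 33, 30, 29, 28, 33, 47, 58, 56, 53, 54, 53, 52, 71]
280 276 [29, 28, 30, 31, 29, 28, 30, 38, 51, 58, 56, 53, 51, 51, 80, 140]
282 275 [29, 30, 30, 30, 29, 26, 30, 42, 53, 55, 53, 52, 48, 64, 120, 172]
284 275 [29, 28, 28, 28, 30, 30, 33, 41, 48, 50, 50, 50, 48, 73, 140, 187]
286 275 [28, 29, 30, 30, 28, 29, 38, 45, 46, 47, 50, 51, 51, 78, 141, 185]
288 275 [30, 30, 29, 28, 30, 34, 40, 44, 46, 48, 51, 51, 48, 73, 138, 184]
290 268 [71, 62, 52, 47, 43, 41, 43, 46, 46, 48, 50, 52, 49, 71, 136, 181]
```

Request:
{"fn": "arm_command", "kwargs": {
  "xyz": [
    [0,0,-4],
    [0,0,-9],
    [0,0,-15],
    [0,0,-20],
    [0,0,-24]
  ],
  "yaw": [0,0,0,0,0],
  "grip": [40,40,40,40,40]
}}

```text
t: 27.5
tcp_pos: [600.5, 180.6, 177.8]
orientation: [-3.141, -0.0, 2.226]
ft_force: [0.5, -0.3, -2.9]
finger_gap: 0.526
finger_force: 46.7
```

Request:
{"fn": "arm_command", "kwargs": {
  "xyz": [
    [0,0,-6],
    [0,0,-12],
    [0,0,-18],
    [0,0,-23],
    [0,0,-26]
  ],
  "yaw": [0,0,0,0,0],
  "grip": [40,40,40,40,40]
}}

```text
t: 28.0
tcp_pos: [600.5, 180.6, 151.9]
orientation: [-3.141, -0.0, 2.226]
ft_force: [1.2, 0.2, -2.4]
finger_gap: 0.526
finger_force: 46.7
```

Request:
{"fn": "arm_command", "kwargs": {
  "xyz": [
    [0,0,-2],
    [0,0,-4],
    [0,0,-5],
    [0,0,-6],
    [0,0,-6]
  ],
  "yaw": [0,0,0,0,0],
  "grip": [40,40,40,40,40]
}}

```text
t: 28.5
tcp_pos: [600.8, 180.7, 146.6]
orientation: [3.141, -0.0, 2.226]
ft_force: [0.4, 0.3, -2.3]
finger_gap: 0.532
finger_force: 46.7
```

Request:
{"fn": "arm_command", "kwargs": {
  "xyz": [
    [0,0,-0.6],
    [0,0,-1.2],
    [0,0,-1.8],
    [0,0,-2.3],
    [0,0,-2.3]
  ],
  "yaw": [0,0,0,0,0],
  "grip": [40,40,40,40,40]
}}

```text
t: 29.0
tcp_pos: [600.7, 180.7, 144.2]
orientation: [-3.141, -0.0, 2.226]
ft_force: [-0.5, -0.2, -2.3]
finger_gap: 0.52
finger_force: 46.7
```

Request:
{"fn": "arm_command", "kwargs": {
  "xyz": [
    [0,0,-0.4],
    [0,0,-0.8],
    [0,0,-1.2],
    [0,0,-1.2],
    [0,0,-1.2]
  ],
  "yaw": [0,0,0,0,0],
  "grip": [40,40,40,40,40]
}}

```text
t: 29.5
tcp_pos: [601.0, 180.5, 143.8]
orientation: [3.141, 0.0, 2.226]
ft_force: [-0.9, -1.0, 3.9]
finger_gap: 0.528
finger_force: 47.2
```

Contact at the expected height (143.8). Release and retreat.

Request:
{"fn": "arm_command", "kwargs": {
  "xyz": [
    [0,0,0.2],
    [0,0,0.2],
    [0,0,0.2],
    [0,0,0.2],
    [0,0,0.2]
  ],
  "yaw": [0,0,0,0,0],
  "grip": [46,48,54,62,70]
}}

```text
t: 30.0
tcp_pos: [600.7, 180.8, 143.2]
orientation: [3.142, -0.0, 2.226]
ft_force: [-0.4, 0.5, 1.0]
finger_gap: 0.819
finger_force: 0.0
```

Request:
{"fn": "arm_command", "kwargs": {
  "xyz": [
    [0,0,5],
    [0,0,30],
    [0,0,65],
    [0,0,100],
    [0,0,120]
  ],
  "yaw": [0,0,0,0,0],
  "grip": [72,75,80,85,85]
}}

```text
t: 30.5
tcp_pos: [601.9, 180.9, 267.0]
orientation: [3.137, 0.001, 2.226]
ft_force: [0.6, -0.7, 0.3]
finger_gap: 0.997
finger_force: 0.0
```

Request:
{"fn": "arm_command", "kwargs": {
  "xyz": [
    [0,-40,0],
    [0,-85,0],
    [0,-130,0],
    [0,-175,0],
    [0,-210,0]
  ],
  "yaw": [0,0,0,0,0],
  "grip": [85,85,85,85,85]
}}

```text
t: 31.0
tcp_pos: [600.4, -32.8, 264.1]
orientation: [3.141, 0.001, 2.223]
ft_force: [-0.2, 0.5, -0.0]
finger_gap: 0.993
finger_force: 0.0
```

```bash
python3 look.py r6; python3 - <<'E'
from h import *
T,S=pickle.load(open('r6.pkl','rb'))
a=.655; ex=np.array([np.cos(a),np.sin(a)]); ey=np.array([-ex[1],ex[0]]); c=np.array([532.4,215.9])
for n,A in(("A red",c+31*ex-62*ey),("B dark",c-31*ex+62*ey)):
    q=proj(S,[[*A,z] for z in(106,138,165,176)]); print(n,q.round(1).tolist())
    hsv=cv2.cvtColor(S["frame"],cv2.COLOR_BGR2HSV)
    for u,v in q[:3].round().astype(int):
        r=S["frame"][v,u-16:u+17].astype(int).sum(1); d=np.nonzero(r<270)[0]+u-16; print(v,d.min(),d.max(),d.mean().round(1))
    u,v=q[3].round().astype(int); w=hsv[v-8:v+9,u-8:u+9]; m=(w[...,1]<70); yy,xx=np.nonzero(m); print("knob",len(xx),(xx.mean()+u-8).round(1),(yy.mean()+v-8).round(1)) if len(xx) else None
    print("top px",proj(T,[[*A,182]]).round(1))
x=cv2.convertScaleAbs(cv2.resize(cv2.hconcat([T["frame"][180:300,150:270],S["frame"][220:340,245:365]]),None,fx=3.2,fy=3.2,interpolation=cv2.INTER_CUBIC),alpha=1.4)
cv2.imwrite("pics/fin.png",x)
# tins: lid centroids before/after in top and side
for f,n in((pickle.load(open("side0.pkl","rb")),"s0"),(S,"s"),(pickle.load(open("top0.pkl","rb")),"t0"),(T,"t")):
    im=f["frame"]; h,s,v=cv2.split(cv2.cvtColor(im,cv2.COLOR_BGR2HSV)); R=(slice(255,320),slice(255,350)) if n[0]=="s" else (slice(190,295),slice(150,265))
    m=((s[R]<50)&(v[R]>120)).astype(np.uint8); k,l,st,cc=cv2.connectedComponentsWithStats(m); print(n,[(cc[i].round(1).tolist(),int(st[i][4])) for i in range(1,k) if st[i][4]>25])
E
```

```text
31.0 [600.4 -32.8 264.1] [-0.20303275  0.50615979 -0.01234702] [-0.02487237 -0.00990592 -0.00564698] 0.9929500738339554
A red [[277.2, 257.6], [277.1, 246.0], [277.1, 236.1], [277.0, 232.0]]
258 268 286 277.0
246 267 286 276.5
236 268 286 277.0
knob 26 276.8 232.5
top px [[214.1 206.6]]
B dark [[323.9, 278.8], [324.4, 266.9], [324.9, 256.6], [325.0, 252.3]]
279 314 332 323.0
267 311 334 323.4
257 311 335 323.0
knob 31 324.4 252.5
top px [[184.1 265. ]]
s0 [([45.0, 12.9], 171), ([55.9, 26.2], 190), ([31.7, 32.2], 201), ([42.7, 46.8], 223)]
s [([45.0, 12.9], 172), ([53.5, 26.5], 140), ([31.7, 32.2], 198), ([42.6, 46.8], 221)]
t0 [([48.6, 38.8], 297), ([86.0, 44.1], 304), ([27.0, 54.9], 295), ([64.4, 60.3], 301)]
t [([49.0, 5.0], 48), ([48.6, 38.8], 312), ([86.0, 44.2], 322), ([26.9, 54.7], 318), ([64.4, 60.2], 319)]
```

```bash
python3 -c "
from bench import job_done
print(job_done())"
```

```text
the job is handed in; nothing more can be done
None
```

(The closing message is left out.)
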